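Make room for jar three in the refill tray

TASK

The rinsed jars in the long tray stand packed side by side in order of height, with one to four dots on their lids, but jar three is still loose on the bench. Slide the two-dot and the four-dot jar apart along the tray, keeping them upright and without lifting them out, and set the three-dot jar down between them, upright on the tray's floor, without dropping it.

Things in the scene. Friction and masses are not known exactly. Their poses are not given: they have to be found in the camera images.
- jar_three: the jar to put away: round green glass jar, paper band, steel lid, 50 mm in diameter (lid 47), under 0.25 kg, 95 mm tall, three black dots on the lid. Loose on the bench on the robot's side of the tray, among an equally wide 55 mm tall one-dot jar and a white 78 mm tall tub. Origin: centre of its underside; z up.
- jar_two: neighbour in the tray: round green glass jar, paper band, steel lid, 50 mm in diameter (lid 47), under 0.25 kg, 75 mm tall, two dots on the lid. At the start it is the middle one of the three jars in the tray. Slides on the wood; its foot drags behind if held or pushed high up, so take it at mid-height or lower. Origin: centre of its underside; z up; its yaw means nothing.
- jar_four: neighbour in the tray: round green glass jar, paper band, steel lid, 50 mm in diameter (lid 47), under 0.25 kg, 115 mm tall, four dots on the lid. Take it low too. Starts 2 to 5 mm from jar_two, to its +y or -y side; on jar_two's other side, as close, is an equally wide one-dot jar, 55 mm tall, which jar_two pushes ahead of it. Origin: centre of its underside; z up; its yaw means nothing.
- tray: fixed open wooden tray, 84 mm (its x) by 268 mm (its y) outside and 22 mm high, walls and floor 4 mm thick, so 76 by 260 mm inside. The row of jars runs along its y axis through its middle; the free length at the two ends, 100 mm in all, is shared unevenly. Origin: centre of its underside; z up.
Things that resemble listed ones, but are neither listed nor needed, are in the scene too. What is shaped like the jar_two but orange is not meant.

How it is judged:
On the way:
1. the two-dot and four-dot jars are slid apart to leave at least a jar's width between them (centres more than 98 mm apart) (horizontal distance between jar_two and jar_four above 0.098 m), for 0.2 s.
At the end, for the whole second after the job is handed in: jar_two, jar_three and jar_four all stand upright (within 7 degrees) and at rest on the tray's floor, within 20 mm of its long centre line, with jar_three between the other two (its centre less than 115 mm from each of theirs, and theirs more than 90 mm apart) (angle between each of jar_two, jar_three, jar_four's own z axis and vertical below 0.12 rad and x of jar_two in the frame of tray between -0.02 and 0.02 m and z of jar_two in the frame of tray between -0.002 and 0.01 m and linear speed of each of jar_two, jar_three, jar_four below 0.02 m/s and x of jar_three in the frame of tray between -0.02 and 0.02 m and z of jar_three in the frame of tray between -0.002 and 0.01 m and x of jar_four in the frame of tray between -0.02 and 0.02 m and z of jar_four in the frame of tray between -0.002 and 0.01 m and horizontal distance between jar_two and jar_four above 0.09 m and horizontal distance between each of jar_two, jar_four and jar_three below 0.115 m); the robot touches nothing.
It fails at once if jar_two or jar_four is lifted more than 20 mm off the tray's floor (z of any of jar_two, jar_four in the frame of tray above 0.024 m).
It fails at once if jar_two or jar_four tips by more than 25 degrees (angle between any of jar_two, jar_four's own z axis and vertical above 0.44 rad).
It fails at once if jar_three falls: faster than 0.7 m/s while the fingers do not touch it (linear speed of jar_three above 0.7 m/s and contact force between jar_three and the fingers below 0.01 N).
It also fails if it takes over 64 s, if anything falls off the work surface, if the arm or the gripper's body presses on something with over 40 N, if the wrist force passes 120 N, or if a joint passes its speed limit or range.

ROBOT

A 7-joint arm with a two-finger parallel gripper is mounted at the origin on the work surface. World frame = base frame: x ahead of the robot, y to its left, z up, the work surface at z = 0. Lengths are in m, angles in rad, forces in N, time in s.
With the tool pointing down it reaches from about 0.4 to 0.875 m from the base axis. Payload 6.5 kg.
Tool frame: the origin (TCP) lies midway between the tips of the shut fingers; the grasp point (between the pads) lies bot.tcp_to_grasp behind it (bot.tcp_to_grasp is the distance from the TCP to the grasp point, in m); y points along the fingers, z is the direction in which the jaws open and shut, and the axes are right-handed (so a half turn about y gives the same grasp; the last joint's range is limited). The gripper opens to 88 mm and grips with 3 to 60 N. Pads are 18 mm wide; open, the fingers measure 123 mm over their backs; the gripper's body (75 mm by 187 mm) begins 45 mm behind the grasp point.
Start: joints at [-1.333, 0.536, -0.004, 1.538, 0.003, 1.067, -0.071], TCP at [0.194, 0.62, 0.239] pointing down, gripper open.
Joint ranges: [-2.7, 2.7], [-0.37, 2.16], [-1.27, 1.26], [0.24, 2.4], [-1.31, 4.45], [0.19, 1.91], [-2.76, 2.76]. Speed limits (rad/s): [2.39, 2.39, 3.14, 3.14, 3.14, 3.14, 3.14].

INTERFACE

Orientations are given as a unit quaternion [w, x, y, z].
In Python, from workcell import sensors, grab_frame, camera_info, job_done, nets, bot gives the robot as it stands. The module is installed in compiled form; this text tells all that it offers.
- The arm moves only by the shell command python3 -m crank 'ROWS' [FORCE]. ROWS is JSON, a list of rows, each a list of 3 entries, a list of its own where there are three numbers: the shift along the tool's x, y, z in mm, then the turn, a rotation vector about the tool's x, y, z in degrees, then the gripper's target within -1 to 1 (fully open at 1, half-way at 0, shut at -1). A call has 1 to 10 rows; each row shifts and turns the pose as measured when the row begins, along the tool's axes as they then stand; what a row does not reach is not made up. A row lasts 1/12 s, in which the tool goes at most 41.7 mm and 7.16 degrees, less where a joint would pass 70% of its speed; a pose out of reach is approached as far as the arm can. A call with a gripper value outside its range is refused whole. The fingers move at their own pace and stop on an object; FORCE is the grip in N (left out, the last holds). Time passes only in rows, so rows that do not move let the fingers close. It gives the time, the measured TCP pose, the force and the opening at its end, in the units of the state.
- sensors.read_state(): the state, without advancing time (a new reading comes with each control period).
- grab_frame(name): name is "scene" or "side" or "wrist"; returns the picture (384x512x3 uint8, red, green, blue); there is no depth.
- camera_info(name): a dict with "vertical_fov" (degrees; the focal length in pixels is half the picture's height over the tangent of half this angle, whatever the lens; pixels are square), "cx", "cy" (the principal point, pixels), "D" ([k1, k2, p1, p2, k3] as OpenCV has them; the pictures are not rectified), "world_from_camera" (4x4, takes a point from camera to world coordinates). Camera axes: x right, y up, looking along -z (the intrinsics and any distortion apply to the point x, -y, -z); pixel columns grow to the right and rows downward; lengths in m; the calibration is good to about 2 mm. A picture is of the moment at which its call begins: read the wrist's pose just before it. camera_info takes no time and is no camera call; for the wrist camera it gives the pose at the moment of the call.
- job_done(): hands the job in, once; it reports no verdict.
Trained networks look in the newest picture that a camera, given by its name, has taken for a name from the list of things; names that differ only in an ending like _2 or _b are one class to them, and where a whole thing is asked for, a point or a joint stands for the part that bears it (a point fixed in the world has none). Each returns a list of dicts, best first, with "score" (0 to 1); they miss things now and then, are a little off and sometimes report something else, mostly with a low value. They report only what shows in the picture. A call takes as long as a camera call. They do not tell look-alikes from the thing itself.
- nets.look_for(camera, query): "rect" ([centre column, centre row, width, height] in pixels, round what is visible of it).
The state is a dict: "t": time; "joint_positions": joint angles; "joint_velocities": joint speeds; "joint_efforts": joint torques, N m; "tool_pos": TCP position; "ee_rot": TCP orientation; "force": force on the tool from outside, world axes, zero at the start; "wrist_torque": the same for the moment, N m; "gripper_width": finger opening in m.
Only numpy, scipy, OpenCV 4.12 (cv2) and the standard library are available. Lean on these libraries where they do the work, as an engineer would, in place of code of your own. Each camera call takes 0.05 s, during which the arm holds its last target. There are 200 camera calls.

## Working session

There is one attempt and no reset: what is moved stays moved. The work goes in short steps, Python scripts to look and compute and a shell command to move; the robot and the scene stay as the last step left them, time stands still between calls to the robot, and variables do not carry over. Pictures are saved under pics/ and viewed, about 8 in all and at most 12, crops included, and the job is handed in when it is done.

```bash
mkdir -p pics; cat > h.py <<'E'
import numpy as np, cv2
from workcell import sensors, grab_frame, camera_info, nets, bot
from scipy.spatial.transform import Rotation as R
def K(ci):
    f=192/np.tan(np.radians(ci['vertical_fov'])/2); return np.array([[f,0,ci['cx']],[0,f,ci['cy']],[0,0,1]])
def at(ci,px,z):
    p=cv2.undistortPoints(np.array([[px]],float),K(ci),np.array(ci['D'],float))[0,0]
    T=np.array(ci['world_from_camera']); d=T[:3,:3]@np.array([p[0],-p[1],-1]); o=T[:3,3]
    return o+d*(z-o[2])/d[2]
def proj(ci,P):
    T=np.linalg.inv(np.array(ci['world_from_camera'])); c=np.atleast_2d(P)@T[:3,:3].T+T[:3,3]; c=c*[1,-1,-1]
    return cv2.projectPoints(c.reshape(-1,1,3),np.zeros(3),np.zeros(3),K(ci),np.array(ci['D'],float))[0][:,0]
def save(im,n,s=1):
    im=cv2.resize(im,None,fx=s,fy=s,interpolation=cv2.INTER_CUBIC); cv2.imwrite('pics/'+n+'.png',im[...,::-1])
def rot():
    q=sensors.read_state()['ee_rot']; return R.from_quat(np.r_[q[1:],q[0]]).as_matrix()
E
python3 - <<'E'
from h import *
ims=[]
for n in ['scene','side']:
    im=grab_frame(n); ims.append(im); ci=camera_info(n); print(n,ci['vertical_fov'],np.round(ci['world_from_camera'],3).tolist(),ci['D'])
    for q in ['jar_three','jar_two','jar_four','tray']:
        print(q,[(np.round(d['rect']).astype(int).tolist(),round(d['score'],2)) for d in nets.look_for(n,q)])
    save(im,n+'0',1.56)
w=grab_frame('wrist'); save(w,'wrist0',1.56)
print(bot.tcp_to_grasp, rot().round(3).tolist(), sensors.read_state())
E
```

```text
scene 52.71562845163545 [[-0.612, -0.59, 0.527, 0.962], [0.791, -0.464, 0.4, 0.265], [0.008, 0.661, 0.75, 0.549], [0.0, 0.0, 0.0, 1.0]] [-0.08147216  0.          0.          0.          0.        ]
jar_three [([393, 177, 36, 53], 0.84), ([198, 161, 29, 60], 0.24)]
jar_two [([163, 215, 33, 50], 0.86)]
jar_four [([198, 160, 34, 63], 0.79)]
tray [([230, 202, 143, 90], 0.62)]
side 42.87668156538764 [[-0.879, 0.338, -0.336, 0.28], [-0.477, -0.609, 0.634, 0.561], [0.009, 0.717, 0.697, 0.678], [0.0, 0.0, 0.0, 1.0]] [-0.20613867  0.          0.          0.          0.        ]
jar_three [([287, 298, 41, 63], 0.79)]
jar_two [([253, 168, 27, 45], 0.7), ([214, 141, 23, 44], 0.58)]
jar_four [([264, 142, 28, 62], 0.58)]
tray [([247, 190, 98, 99], 0.64)]
0.0187 [[0.954, 0.0, 0.299], [-0.299, -0.0, 0.954], [0.0, -1.0, -0.0]] {'t': 0.55, 'joint_positions': array([-1.33319214,  0.53639821, -0.00437353,  1.53792986,  0.00259441,
        1.0673111 , -0.07123109]), 'joint_velocities': array([-0.00052448, -0.00071331, -0.00064238, -0.00155556,  0.00142612,
        0.00074301,  0.00124984]), 'joint_efforts': array([-6.40367907e-04, -5.70560038e+01,  9.89422202e-01, -2.51771539e+01,
       -5.62883390e-02,  1.14638478e-02,  4.76610683e-05]), 'tool_pos': array([0.19445587, 0.62020339, 0.23870563]), 'ee_rot': array([-0.69894792,  0.6989789 , -0.10699338,  0.10701737]), 'force': array([ 0.70652501, -0.34249559,  0.12298987]), 'wrist_torque': array([-0.012291  , -0.02841781, -0.02758461]), 'gripper_width': 0.08816047765656153}
```

View pics/scene0.png

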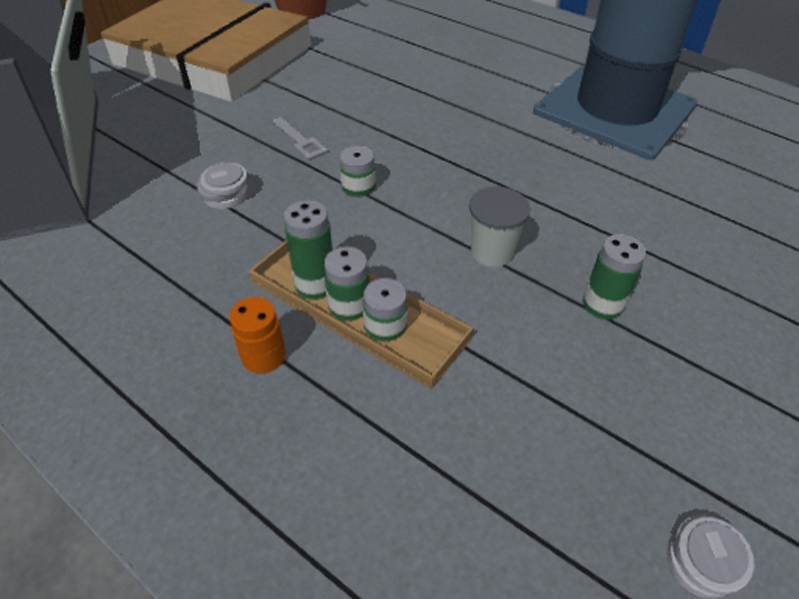

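View pics/side0.png

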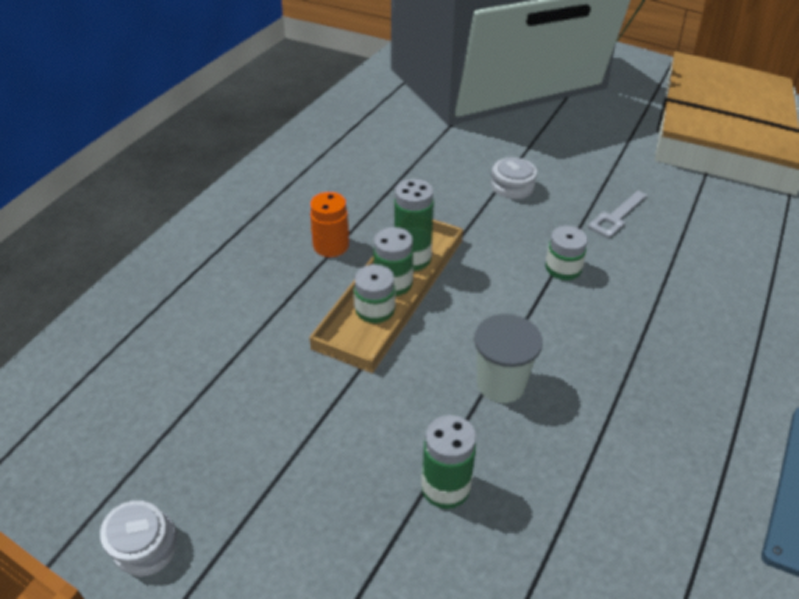

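The scene view (799 px wide) shows the four-dot jar at (308,213), two-dot at (346,262), one-dot at (385,295), all in the tray. Jar three is loose at (625,248). The look-alikes are the orange two-dot jar at (255,310), the bench one-dot jar at (357,157) and the tub at (499,210). The side view agrees: four at (414,189), two at (393,238), one at (374,277), three at (450,435).

```bash
python3 - <<'E'
from h import *
s=1.5625
for n,pts in {'scene':dict(four=(308,211,.119),two=(346,262,.079),one=(385,294,.059),three=(625,247,.095),tub=(499,208,.078),orange=(255,310,.075),bone=(357,157,.055),cR=(473,331,.022),cB=(434,376,.022),cL=(251,271,.022)),
 'side':dict(four=(414,188,.119),two=(393,238,.079),one=(375,277,.059),three=(450,435,.095),tub=(508,337,.078),orange=(329,203,.075),bone=(568,237,.055),cL=(312,342,.022),cB=(372,361,.022),cR=(463,231,.022))}.items():
    ci=camera_info(n)
    for k,(u,v,z) in pts.items(): print(n,k,at(ci,(u/s,v/s),z).round(4)[:2])
a=grab_frame('scene')[120:270,140:440]; save(a,'crop',2.6)
E
```

```text
scene four [ 0.6211 -0.1204]
scene two [ 0.6259 -0.0644]
scene one [ 0.6223 -0.0129]
scene three [0.43   0.1715]
scene tub [0.4424 0.0189]
scene orange [ 0.7333 -0.0952]
scene bone [ 0.4458 -0.2036]
scene cR [0.5794 0.0774]
scene cB [0.6548 0.0782]
scene cL [ 0.6679 -0.1849]
side four [ 0.6276 -0.1223]
side two [ 0.6267 -0.0673]
side one [ 0.6219 -0.0144]
side three [0.4336 0.1725]
side tub [0.4394 0.0161]
side orange [ 0.7362 -0.0934]
side bone [ 0.4449 -0.2052]
side cL [0.651  0.0831]
side cB [0.5754 0.0744]
side cR [ 0.584  -0.1864]
```

View pics/crop.png

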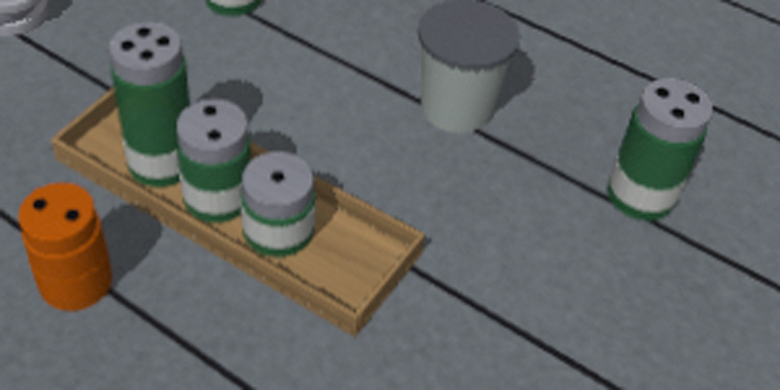

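View pics/wrist0.png

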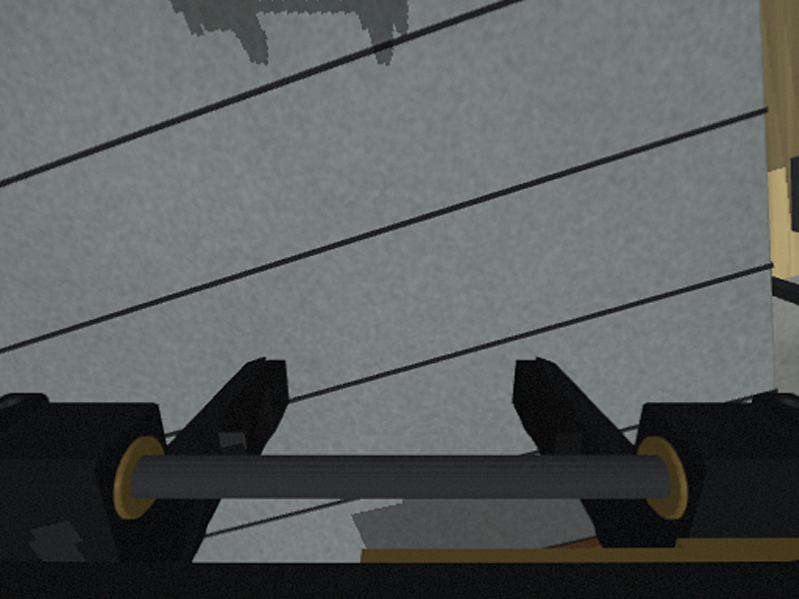

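The crop confirms the choices by dots: four, two and one in the tray with the one-dot jar toward +y, and jar three the loose green one. The wrist view shows only bench and fingers.

Only about 37 mm is free at the −y end, but about 65 mm at +y. So I'll grip jar two low with the jaws across the tray and slide it and the one-dot jar +y by about 53 mm. The tool will lean about 20° to keep the gripper's body clear of jar four.

```bash
cat >> h.py <<'E'
def togo(P,jaw_az=None,lean=None):
    "remaining shift (tool mm) and rotation (tool deg) to grasp point P; lean deg = body leaning to +y of tray"
    s=sensors.read_state(); M=rot(); p=np.array(s['tool_pos'])
    if jaw_az is not None:
        a=np.radians(jaw_az); z=np.array([np.cos(a),np.sin(a),0]); l=np.radians(lean or 0); yt=np.array([-np.sin(a),np.cos(a),0])
        y=-(np.sin(l)*yt+np.cos(l)*np.array([0,0,1])); D=np.c_[np.cross(y,z),y,z]
        print('rotvec deg tool',np.degrees(R.from_matrix(M.T@D).as_rotvec()).round(2))
    else: D=M
    g=p-M[:,1]*bot.tcp_to_grasp; tcp=np.array(P)+D[:,1]*bot.tcp_to_grasp
    print('grasp now',g.round(4),'tcp',p.round(4),'TCP shift tool mm',(M.T@(tcp-p)*1000).round(1),'F',np.round(s['force'],1),'w',round(s['gripper_width'],4),'t',round(s['t'],2))
E
python3 -m crank '[[[0,0,0],[0,7.06,0],1],[[0,0,0],[0,7.06,0],1],[[0,0,0],[0,7.06,0],1],[[0,0,0],[0,7.06,0],1],[[0,0,0],[0,7.06,0],1],[[0,0,0],[0,7.06,0],1],[[0,0,0],[0,7.06,0],1],[[0,0,0],[0,7.06,0],1],[[0,0,0],[0,7.06,0],1],[[0,0,0],[0,7.06,0],1]]' 15
python3 -c "
from h import *
togo([.6,-.1,.22],2,0)"
```

```text
t: 1.43
tool_pos: [0.1943, 0.6203, 0.2391]
ee_rot: [0.504, -0.504, 0.497, -0.496]
force: [-0.5, 0.6, -0.3]
gripper_width: 0.0878
rotvec deg tool [ 0.05 -1.15 -0.06]
grasp now [0.1943 0.6203 0.2578] tcp [0.1943 0.6203 0.2391] TCP shift tool mm [726.3  36.7 394.9] F [-0.5  0.6 -0.3] w 0.0878 t 1.43
```

```bash

python3 -m crank '[[[34,0,21],[0,0,0],1],[[34,0,21],[0,0,0],1],[[34,0,21],[0,0,0],1],[[34,0,21],[0,0,0],1],[[34,0,21],[0,0,0],1],[[34,0,21],[0,0,0],1],[[34,0,21],[0,0,0],1],[[34,0,21],[0,0,0],1],[[34,0,21],[0,0,0],1],[[34,0,21],[0,0,0],1]]'
python3 -m crank '[[[34,0,21],[0,0,0],1],[[34,0,21],[0,0,0],1],[[34,0,21],[0,0,0],1],[[34,0,21],[0,0,0],1],[[34,0,21],[0,0,0],1],[[34,0,21],[0,0,0],1],[[34,0,21],[0,0,0],1],[[34,0,21],[0,0,0],1],[[34,0,21],[0,0,0],1],[[0,0,0],[0,0,0],1]]'
python3 - <<'E'
from h import *
togo([.626,-.066,.048],2,20)
ci=camera_info('wrist'); im=grab_frame('wrist'); save(im,'w1',1.5625)
np.save('w1ci.npy',ci,allow_pickle=True)
print(np.round(ci['world_from_camera'],3).tolist())
E
```

```text
t: 2.27
tool_pos: [0.4084, 0.28, 0.2368]
ee_rot: [0.509, -0.505, 0.496, -0.49]
force: [0.7, -0.1, -0.4]
gripper_width: 0.0881
t: 3.1
tool_pos: [0.6157, -0.0437, 0.2363]
ee_rot: [0.51, -0.501, 0.495, -0.494]
force: [-0.2, -2.3, 0.8]
gripper_width: 0.088
rotvec deg tool [ -0.25  -0.82 -20.58]
grasp now [ 0.6156 -0.0439  0.255 ] tcp [ 0.6157 -0.0437  0.2363] TCP shift tool mm [ 31.  205.6   8.6] F [-0.2 -2.3  0.8] w 0.088 t 3.1
[[1.0, -0.019, -0.012, 0.612], [0.021, 0.952, 0.306, 0.038], [0.006, -0.306, 0.952, 0.384], [0.0, 0.0, 0.0, 1.0]]
```

View pics/w1.png

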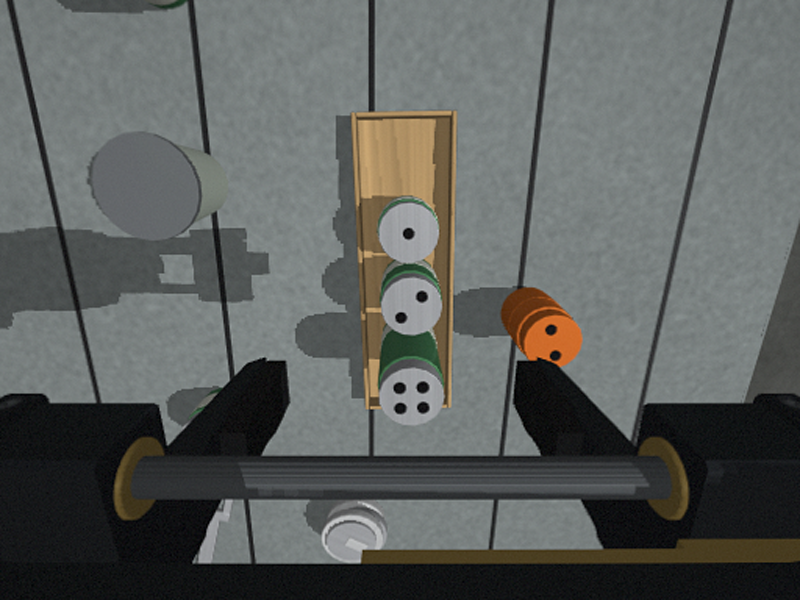

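The wrist view shows lid one at (408,231), two at (411,303) and four at (411,394). The tray's rim corners are at (351,112), (457,111), (366,408) and (451,408).

```bash
python3 - <<'E'
from h import *
ci=np.load('w1ci.npy',allow_pickle=True).item()
for k,(u,v,z) in dict(one=(408,231,.059),two=(411,303,.079),four=(411,394,.119),TL=(351,112,.022),TR=(457,111,.022),BL=(366,408,.022),BR=(451,408,.022),tub=(144,185,.078)).items(): print(k,at(ci,(u/1.5625,v/1.5625),z).round(4))
E
```

```text
one [ 0.6206 -0.0117  0.059 ]
two [ 0.6238 -0.0632  0.079 ]
four [ 0.6242 -0.1178  0.119 ]
TL [0.5742 0.0752 0.022 ]
TR [0.6576 0.0778 0.022 ]
BL [ 0.5851 -0.191   0.022 ]
BR [ 0.6683 -0.1896  0.022 ]
tub [0.4351 0.0195 0.078 ]
```

```bash

python3 -m crank '[[[10,25,3],[0,-0.4,-6.9],1],[[10,25,3],[0,-0.4,-6.9],1],[[0,25,2],[0,-0.4,-6.8],1],[[0,0,0],[0,0,0],1]]'
python3 -c "
from h import *
togo([.625,-.065,.048],2.3,20)"
```

```text
t: 3.48
tool_pos: [0.6258, -0.0685, 0.1628]
ee_rot: [-0.418, 0.587, -0.389, 0.575]
force: [-1.2, 2.3, -0.8]
gripper_width: 0.0883
rotvec deg tool [-0.54 -0.04  0.45]
grasp now [ 0.6254 -0.0619  0.1803] tcp [ 0.6258 -0.0685  0.1628] TCP shift tool mm [-43.5 125.   -1.9] F [-1.2  2.3 -0.8] w 0.0883 t 3.48
```

```bash

python3 -m crank '[[[-10,25,0],[-0.5,0,0.4],1],[[-9,25,-1],[0,0,0],1],[[-9,25,-1],[0,0,0],1],[[-8,25,0],[0,0,0],1],[[-7,22,0],[0,0,0],1],[[0,0,0],[0,0,0],1]]'
python3 - <<'E'
from h import *
togo([.625,-.065,.048],2.3,20)
im=np.hstack([grab_frame('scene')[90:250,90:330],grab_frame('side')[80:240,150:390]]); save(im,'c2',1.66)
E
```

```text
t: 3.98
tool_pos: [0.6261, -0.0595, 0.0345]
ee_rot: [-0.425, 0.583, -0.396, 0.567]
force: [-1.0, 0.5, -0.5]
gripper_width: 0.0878
rotvec deg tool [-0.43  0.24 -1.05]
grasp now [ 0.6257 -0.0534  0.0521] tcp [ 0.6261 -0.0595  0.0345] TCP shift tool mm [ 9.9  7.7 -1.4] F [-1.   0.5 -0.5] w 0.0878 t 3.98
```

View pics/c2.png

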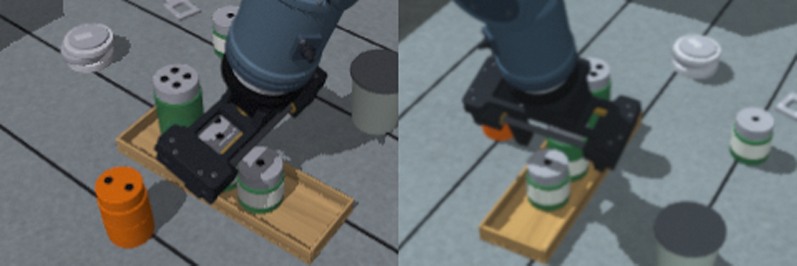

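Scene and side crops show the tilted gripper straddling jar two, clear of jar four. The last few mm remain, then I close.

```bash

python3 -m crank '[[[9,4,-1],[-0.4,0,-1],1],[[2,4,0],[0,0,0],1],[[0,0,0],[0,0,0],-1],[[0,0,0],[0,0,0],-1],[[0,0,0],[0,0,0],-1],[[0,0,0],[0,0,0],-1],[[0,0,0],[0,0,0],-1],[[0,0,0],[0,0,0],-1],[[0,0,0],[0,0,0],-1],[[0,0,0],[0,0,0],-1]]' 15
python3 -c "
from h import *
togo([.625,-.065,.048],2.3,20)
togo([.6228,-.012,.048])"
```

```text
t: 4.92
tool_pos: [0.6333, -0.075, 0.0435]
ee_rot: [-0.421, 0.583, -0.391, 0.575]
force: [-0.9, -0.3, 1.1]
gripper_width: 0.0497
rotvec deg tool [-0.89 -0.2  -0.08]
grasp now [ 0.6327 -0.0686  0.0611] tcp [ 0.6333 -0.075   0.0435] TCP shift tool mm [-8.1 10.9 -8.1] F [-0.9 -0.3  1.1] w 0.0497 t 4.92
grasp now [ 0.6327 -0.0686  0.0611] tcp [ 0.6333 -0.075   0.0435] TCP shift tool mm [-58.   -7.2  -7.7] F [-0.9 -0.3  1.1] w 0.0497 t 4.92
```

The tool rose about 10 mm and shifted during closing, which I didn't expect. I'll look before doing anything else.

```bash

python3 - <<'E'
from h import *
print(sensors.read_state()['tool_pos'])
im=np.hstack([grab_frame('scene')[110:230,90:290],grab_frame('side')[90:210,190:390]]); save(im,'c3',2)
for _ in range(3): 
    s=sensors.read_state(); print(s['t'],s['tool_pos'].round(4),s['force'].round(2),s['gripper_width']); grab_frame('wrist')
E
```

```text
[ 0.63326702 -0.07497947  0.04353868]
5.0167 [ 0.6333 -0.075   0.0435] [-0.91 -0.53  0.29] 0.049473049339249064
5.0667 [ 0.6333 -0.075   0.0435] [ 0.06  0.52 -0.23] 0.04958953753283184
5.1167 [ 0.6333 -0.075   0.0435] [-0.68 -0.    0.31] 0.049406821057441666
```

View pics/c3.png

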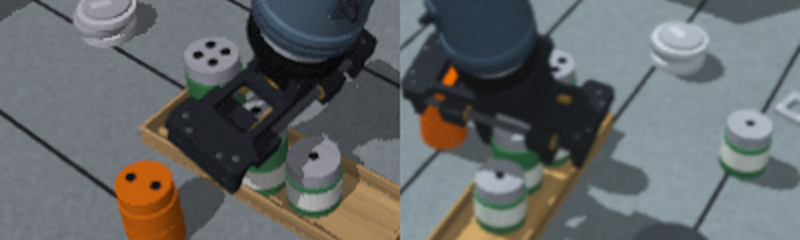

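```bash

python3 - <<'E'
from h import *
ci=camera_info('scene'); im=grab_frame('scene').astype(int)
th=np.linspace(0,2*np.pi,73)
def low(x,y,z): 
    p=proj(ci,np.c_[x+.025*np.cos(th),y+.025*np.sin(th),np.full(73,z)]); return p[p[:,1].argmax()].round(1)
for x in (.625,.632):
  for y in (-.069,-.06): print(x,y,'floor',low(x,y,.004),'up10',low(x,y,.014))
print('one floor',low(.6206,-.0117,.004))
c=im[185:216,200:236]; g=c[...,1]-c[...,0]
for r in range(0,31): print(185+r,' '.join('G' if v>15 else ('w' if v>0 else ('.' if v>-20 else 'o')) for v in g[r]))
print(im[195:212,222])
E
```

```text
0.625 -0.069 floor [222.  205.2] up10 [221.6 201.7]
0.625 -0.06 floor [225.7 207.6] up10 [225.4 204.1]
0.632 -0.069 floor [219.4 207.6] up10 [219.1 204.1]
0.632 -0.06 floor [223.2 210. ] up10 [222.9 206.5]
one floor [248.2 219.3]
185 w w w w w w w w w w w w w w w w w w . w . w w w w . . w G G G G G G w .
186 w w w w w w w . . w w w w w w w w w w w w w w w w w w G G G G G G w w .
187 w w . w w w . w w w w w w . w w w w w . w . . . w w G G G G G G G w w .
188 w w w w w w w w w w w w w w w w w w w w . w w . w G G G G G G G G w w .
189 . w w w w w w w w w w w w w w w w w . . w w w w G G G G G G G G G w w .
190 w w w w w w w w w w w w w w w w w . . . w w w G G G G G G G G G G w w w
191 . w w w w . w w w w w w w w w w . . w w w w G G G G G G G G G G w w w .
192 w w w . w w w w w w w w w w w w w w w . w G G G G G G G G G G w w w w w
193 w . w w w w w w . w w w w . w G G G w w G G G G G G G G G G w w w w w w
194 w w w w w w w w w w w w w w G G G G G G G G G G G G G G w w w . w w w w
195 w w w w w w w w w w w w w w G G G G G G G G G G G G w w w w . w w G w .
196 w w w w w w w w w w . w . w w 
[... 1041 characters left out ...]
 w w w w w . . o o o o o o o o o o o o o o o o o o o o o o w G w
211 w w w w w w w w w w w . . o o o o o o o o o o o o o o o o o o o . . w G
212 w w w w w w w w w w w w . . . o o o o o o o o o o o o o . . o o o . w G
213 w w w w w w w w w w w w w w . . o o o o o o o o o o o o o o . o . . . G
214 w w w w w w w w w w w w w w w w . . o o o o o o o o o o o o o o o o . .
215 w w w w w w w w w w w w w w w w w w . . o o o o o o o o o o o o o o o .
[[ 44  83  56]
 [ 88 102  92]
 [118 119 118]
 [118 119 118]
 [118 119 116]
 [118 119 117]
 [118 119 117]
 [118 119 117]
 [118 120 117]
 [ 96 107  97]
 [ 51  86  60]
 [ 41  81  51]
 [ 50  80  50]
 [108  96  66]
 [154 124  85]
 [153 124  84]
 [136 110  75]]
```

Jar two's base reads at about (223,207). That fits either on the floor or a few mm up. I'll lower gently with the grip held and watch the force.

```bash

python3 -m crank '[[[-1,3,-2],[0,0,0],-1]]'
python3 -m crank '[[[-1,3,-2],[0,0,0],-1]]'
python3 -m crank '[[[0,0,0],[0,0,0],-1]]'
python3 -c "
from h import *
togo([.625,-.065,.048],2.3,20)"
```

```text
t: 5.3
tool_pos: [0.6328, -0.0753, 0.0419]
ee_rot: [-0.422, 0.582, -0.39, 0.576]
force: [-2.0, 3.5, 21.9]
gripper_width: 0.0493
t: 5.38
tool_pos: [0.6329, -0.0755, 0.0409]
ee_rot: [-0.423, 0.581, -0.389, 0.576]
force: [-2.9, 4.7, 21.4]
gripper_width: 0.0495
t: 5.47
tool_pos: [0.6334, -0.0754, 0.0416]
ee_rot: [-0.423, 0.581, -0.388, 0.577]
force: [-0.9, 0.1, -1.1]
gripper_width: 0.0492
rotvec deg tool [-1.33 -0.27 -0.04]
grasp now [ 0.6327 -0.069   0.0591] tcp [ 0.6334 -0.0754  0.0416] TCP shift tool mm [-7.8  8.8 -8.2] F [-0.9  0.1 -1.1] w 0.0492 t 5.47
```

Lowering meets about 22 N, so jar two is on the floor. I'll grip harder so it stays rigid, and try a short slide.

```bash

python3 -m crank '[[[0,0,0],[0,0,0],-1],[[0,0,0],[0,0,0],-1],[[0,0,0],[0,0,0],-1]]' 40
python3 -m crank '[[[-5,-2,-2],[0,0,0],-1],[[-5,-2,-2],[0,0,0],-1]]'
python3 - <<'E'
from h import *
togo([.625,-.065,.048],2.3,20)
im=np.hstack([grab_frame('scene')[110:230,130:290],grab_frame('side')[90:210,180:340]]); save(im,'c4',2.5)
E
```

```text
t: 5.72
tool_pos: [0.6334, -0.0747, 0.0412]
ee_rot: [-0.424, 0.581, -0.389, 0.577]
force: [-0.1, 0.5, -1.3]
gripper_width: 0.0491
t: 5.88
tool_pos: [0.6282, -0.0652, 0.0411]
ee_rot: [-0.423, 0.581, -0.389, 0.577]
force: [-1.5, -0.4, -1.1]
gripper_width: 0.0495
rotvec deg tool [-1.26 -0.34 -0.03]
grasp now [ 0.6275 -0.0589  0.0586] tcp [ 0.6282 -0.0652  0.0411] TCP shift tool mm [ 2.  12.  -3.5] F [-1.5 -0.4 -1.1] w 0.0495 t 5.88
```

View pics/c4.png

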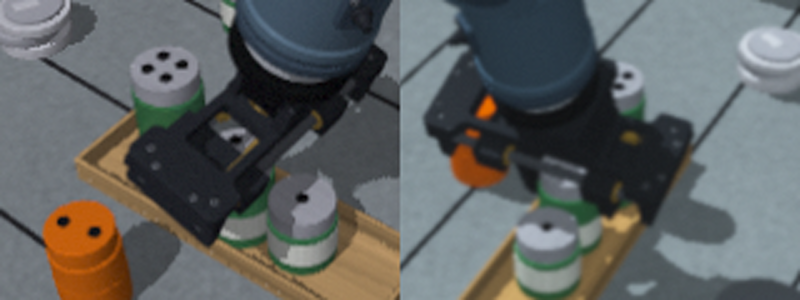

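The crop shows jar two upright in the jaws, moving with the one-dot jar. I'll carry on.

```bash

python3 -m crank '[[[-5,-2,-1],[0,0,0],-1],[[-5,-2,-1],[0,0,0],-1],[[-5,-2,-1],[0,0,0],-1],[[-5,-2,-1],[0,0,0],-1],[[-5,-2,-1],[0,0,0],-1]]'
python3 -m crank '[[[-5,-2,-1],[0,0,0],-1],[[-5,-2,-1],[0,0,0],-1],[[-5,-2,-1],[0,0,0],-1],[[-5,-2,-1],[0,0,0],-1],[[0,0,0],[0,0,0],-1]]'
python3 -c "
from h import *
togo([.619,-.012,.058],2.3,20)"
```

```text
t: 6.4
tool_pos: [0.6208, -0.0354, 0.0414]
ee_rot: [-0.423, 0.581, -0.389, 0.576]
force: [0.1, 0.5, -2.0]
gripper_width: 0.049
t: 6.82
tool_pos: [0.6153, -0.0116, 0.0426]
ee_rot: [-0.422, 0.582, -0.388, 0.576]
force: [0.7, -2.1, -1.1]
gripper_width: 0.0488
rotvec deg tool [-1.23 -0.18  0.07]
grasp now [ 0.6146 -0.0052  0.0601] tcp [ 0.6153 -0.0116  0.0426] TCP shift tool mm [5.8 4.5 3.7] F [ 0.7 -2.1 -1.1] w 0.0488 t 6.82
```

```bash

python3 -m crank '[[[-1,2,0],[0,0,0],-1],[[0,0,0],[0,0,0],-0.2],[[0,0,0],[0,0,0],0.2],[[0,0,0],[0,0,0],0.4],[[0,0,0],[0,0,0],1],[[0,0,0],[0,0,0],1],[[0,0,0],[0,0,0],1]]' 15
python3 -m crank '[[[7,-19,0],[0,0,0],1],[[11,-30,0],[0,0,0],1],[[11,-30,0],[0,0,0],1],[[11,-30,0],[0,0,0],1],[[11,-30,0],[0,0,6.7],1],[[25,-15,0],[0,0,6.7],1],[[10,0,0],[0,0,6.6],1],[[0,0,0],[0,0,0],1]]'
python3 - <<'E'
from h import *
togo([.619,-.012,.058],2.3,0)
ci=camera_info('wrist'); im=grab_frame('wrist'); save(im,'w5',1.5625); np.save('w5ci.npy',ci,allow_pickle=True)
for q in ['jar_two','jar_four','tray']:
    print(q,[(np.round(d['rect']).astype(int).tolist(),round(d['score'],2)) for d in nets.look_for('wrist',q)])
E
```

```text
t: 7.4
tool_pos: [0.616, -0.01, 0.0406]
ee_rot: [-0.423, 0.581, -0.388, 0.577]
force: [0.2, 0.7, -0.0]
gripper_width: 0.0773
t: 8.07
tool_pos: [0.6147, -0.0361, 0.2166]
ee_rot: [0.523, -0.506, 0.482, -0.488]
force: [0.3, -2.7, 1.1]
gripper_width: 0.0881
rotvec deg tool [-1.38  1.08 -0.65]
grasp now [ 0.6142 -0.0364  0.2353] tcp [ 0.6147 -0.0361  0.2166] TCP shift tool mm [-21.9 177.7   1.5] F [ 0.3 -2.7  1.1] w 0.0881 t 8.07
jar_two [([257, 149, 43, 48], 0.85), ([346, 222, 57, 49], 0.78)]
jar_four [([260, 249, 49, 84], 0.67)]
tray [([258, 175, 69, 202], 0.87)]
```

View pics/w5.png

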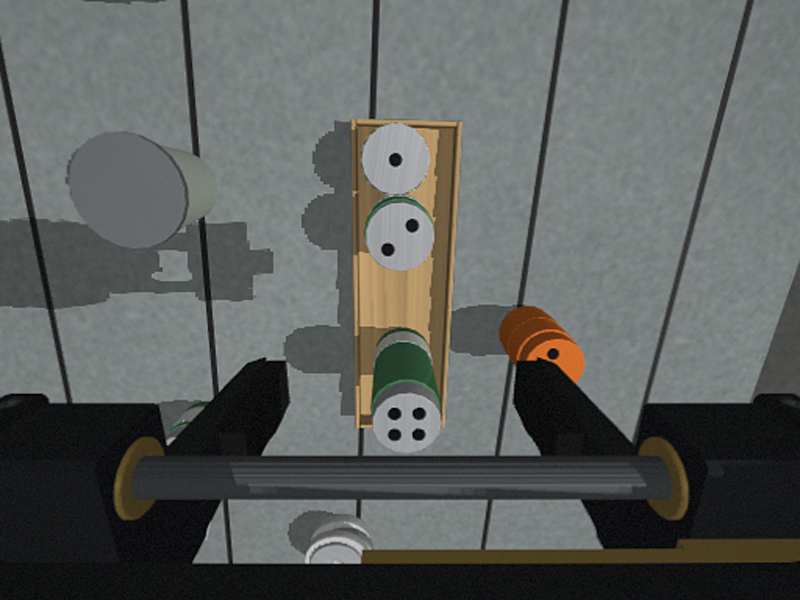

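The wrist view shows jar two upright at (400,235), four at (407,422), one at (396,159) and a wide gap. Now I work out positions.

```bash
python3 - <<'E'
from h import *
ci=np.load('w5ci.npy',allow_pickle=True).item()
for k,(u,v,z) in dict(one=(396,159,.059),two=(400,235,.079),four=(407,422,.119),TL=(352,121,.022),TR=(461,122,.022),BL=(357,427,.022),BR=(444,427,.022)).items(): print(k,at(ci,(u/1.5625,v/1.5625),z).round(4))
togo([.432,.172,.22],2.3,0)
E
```

```text
one [0.6092 0.048  0.059 ]
two [ 0.6143 -0.0007  0.079 ]
four [ 0.625  -0.1196  0.119 ]
TL [0.5753 0.0734 0.022 ]
TR [0.657  0.0777 0.022 ]
BL [ 0.5863 -0.192   0.022 ]
BR [ 0.6681 -0.1885  0.022 ]
rotvec deg tool [-0.94  2.   -0.59]
grasp now [ 0.6131 -0.0237  0.231 ] tcp [ 0.6134 -0.0235  0.2123] TCP shift tool mm [-208.4   10.3 -166.4] F [-0.1 -0.   0.8] w 0.0882 t 8.27
```

```bash

python3 -m crank '[[[-30,0,-24],[0,0.7,0],1],[[-30,0,-24],[-0.5,0.7,0],1],[[-30,0,-24],[-0.5,0.6,-0.5],1],[[-30,0,-24],[0,0,0],1],[[-30,0,-24],[0,0,0],1],[[-30,0,-24],[0,0,0],1],[[-26,0,-22],[0,0,0],1],[[0,0,0],[0,0,0],1],[[0,0,0],[0,0,0],1]]'
python3 - <<'E'
from h import *
grab_frame('side')
togo([.432,.172,.078],2.3,0)
for n in ('wrist',):
    ci=camera_info(n); grab_frame(n)
    for d in nets.look_for(n,'jar_three')[:2]:
        r=d['rect']; print(np.round(r),d['score'],at(ci,r[:2],.06).round(4))
E
```

```text
t: 9.02
tool_pos: [0.417, 0.1965, 0.1998]
ee_rot: [-0.51, 0.529, -0.479, 0.48]
force: [-0.1, -0.5, 0.6]
gripper_width: 0.0884
rotvec deg tool [1.14 2.3  1.06]
grasp now [0.4171 0.1972 0.2183] tcp [0.4167 0.1969 0.1996] TCP shift tool mm [ 23.5 140.4  16.1] F [-0.6  1.3 -0.7] w 0.088 t 9.07
[272. 200.  43.  69.] 0.88 [0.4327 0.1732 0.06  ]
```

```bash

python3 -m crank '[[[12,10,8],[1,2,1],1],[[10,10,7],[0,0.3,0],1],[[1,10,1],[0,0,0],1],[[0,0,0],[0,0,0],1],[[0,0,0],[0,0,0],1]]'
python3 - <<'E'
from h import *
grab_frame('side')
togo([.432,.1725,.078],2.3,0)
E
```

```text
t: 9.58
tool_pos: [0.4409, 0.1672, 0.1687]
ee_rot: [-0.506, 0.506, -0.492, 0.496]
force: [-0.1, 0.3, -0.4]
gripper_width: 0.0884
rotvec deg tool [-0.17 -0.84  0.23]
grasp now [0.4406 0.1675 0.1875] tcp [0.4407 0.1674 0.1688] TCP shift tool mm [ -5.7 109.4  -8.9] F [-0.3 -1.1 -0.4] w 0.088 t 9.63
```

```bash

python3 -m crank '[[[-2,12,-4],[0,-0.5,0],1],[[-2,15,-3],[0,0,0],1],[[-1,15,-1],[0,0,0],1],[[0,15,0],[0,0,0],1],[[0,12,0],[0,0,0],1],[[0,8,0],[0,0,0],1],[[0,5,0],[0,0,0],1],[[0,0,0],[0,0,0],1]]'
python3 - <<'E'
from h import *
grab_frame('side')
togo([.432,.1725,.078],2.3,0)
E
```

```text
t: 10.3
tool_pos: [0.4351, 0.1764, 0.0867]
ee_rot: [0.512, -0.507, 0.489, -0.492]
force: [0.3, -0.1, -0.6]
gripper_width: 0.088
rotvec deg tool [-0.51 -0.14 -0.05]
grasp now [0.4352 0.1765 0.1058] tcp [0.4354 0.1765 0.0871] TCP shift tool mm [ 3.9 27.8 -3.8] F [0.4 0.4 0.5] w 0.0884 t 10.35
```

```bash

python3 -m crank '[[[2,8,-2],[0,0,0],1],[[1,8,-1],[0,0,0],1],[[0,6,0],[0,0,0],1],[[0,3,0],[0,0,0],1],[[0,0,0],[0,0,0],1],[[0,0,0],[0,0,0],1]]'
python3 - <<'E'
from h import *
grab_frame('side')
togo([.432,.1725,.078],2.3,0)
E
```

```text
t: 10.85
tool_pos: [0.4338, 0.1738, 0.0612]
ee_rot: [0.513, -0.506, 0.488, -0.493]
force: [-0.6, 0.8, 0.8]
gripper_width: 0.0883
rotvec deg tool [-0.68 -0.16 -0.14]
grasp now [0.4336 0.1737 0.08  ] tcp [0.4338 0.1737 0.0613] TCP shift tool mm [ 1.2  2.  -1.9] F [0.6 0.7 0.6] w 0.088 t 10.9
```

```bash

python3 -m crank '[[[1,2,-2],[-0.6,0,0],1],[[0,0,0],[0,0,0],1],[[0,0,0],[0,0,0],-1],[[0,0,0],[0,0,0],-1],[[0,0,0],[0,0,0],-1],[[0,0,0],[0,0,0],-1],[[0,0,0],[0,0,0],-1],[[0,0,0],[0,0,0],-1],[[0,0,0],[0,0,0],-1]]' 25
python3 - <<'E'
from h import *
togo([.432,.1725,.078],2.3,0)
E
```

```text
t: 11.65
tool_pos: [0.4324, 0.173, 0.06]
ee_rot: [0.511, -0.508, 0.491, -0.49]
force: [0.0, -1.1, -1.1]
gripper_width: 0.0494
rotvec deg tool [-0.11 -0.15 -0.19]
grasp now [0.4323 0.1729 0.0787] tcp [0.4324 0.173  0.06  ] TCP shift tool mm [ 0.5  0.7 -0.4] F [ 0.  -1.1 -1.1] w 0.0494 t 11.65
```

```bash

python3 -m crank '[[[0,-10,0],[0,0,0],-1],[[0,-25,0],[0,0,0],-1],[[0,-30,0],[0,0,0],-1],[[0,-30,0],[0,0,0],-1],[[0,-30,0],[0,0,0],-1],[[0,-20,0],[0,0,0],-1],[[0,-10,0],[0,0,0],-1],[[0,0,0],[0,0,0],-1]]'
python3 - <<'E'
from h import *
togo([.6195,-.061,.23],2.3,0)
E
```

```text
t: 12.32
tool_pos: [0.4296, 0.1702, 0.2243]
ee_rot: [-0.508, 0.509, -0.492, 0.49]
force: [0.8, 0.5, -2.3]
gripper_width: 0.0494
rotvec deg tool [ 0.21 -0.29 -0.05]
grasp now [0.4296 0.1702 0.243 ] tcp [0.4296 0.1702 0.2243] TCP shift tool mm [237.7  12.1 181.8] F [ 0.8  0.5 -2.3] w 0.0494 t 12.32
```

```bash

python3 -m crank '[[[12,0,9],[0,0,0],-1],[[25,0,19],[0,0,0],-1],[[30,0,23],[0,0,0],-1],[[30,0,23],[0,0,0],-1],[[30,0,23],[0,0,0],-1],[[30,0,23],[0,0,0],-1],[[30,0,23],[0,0,0],-1],[[22,0,17],[0,0,0],-1],[[10,0,8],[0,0,0],-1],[[0,0,0],[0,0,0],-1]]'
python3 - <<'E'
from h import *
grab_frame('side')
togo([.6195,-.061,.23],2.3,0)
E
```

```text
t: 13.15
tool_pos: [0.6068, -0.0503, 0.2163]
ee_rot: [-0.507, 0.514, -0.493, 0.485]
force: [-0.8, -0.3, -1.6]
gripper_width: 0.0492
rotvec deg tool [ 0.91  0.25 -0.12]
grasp now [ 0.6061 -0.0493  0.2348] tcp [ 0.6058 -0.0492  0.2161] TCP shift tool mm [12.4  4.6 13.2] F [-0.2 -0.2 -1.5] w 0.0491 t 13.2
```

```bash

python3 -m crank '[[[5,0,5],[0.8,0.2,0],-1],[[4,0,4],[0,0,0],-1],[[2,0,3],[0,0,0],-1],[[0,0,0],[0,0,0],-1],[[0,0,0],[0,0,0],-1]]'
python3 - <<'E'
from h import *
grab_frame('side')
togo([.6195,-.061,.0827],2.3,0)
im=np.hstack([grab_frame('scene')[70:240,120:300],grab_frame('side')[60:230,170:350]]); save(im,'c6',2.2)
E
```

```text
t: 13.62
tool_pos: [0.6162, -0.0551, 0.2142]
ee_rot: [0.511, -0.511, 0.491, -0.486]
force: [0.1, 0.2, -1.8]
gripper_width: 0.0495
rotvec deg tool [ 0.29  0.34 -0.33]
grasp now [ 0.6163 -0.0551  0.233 ] tcp [ 0.6162 -0.055   0.2143] TCP shift tool mm [  7.1 150.2   3.8] F [ 0.1  0.5 -2.3] w 0.0493 t 13.67
```

View pics/c6.png

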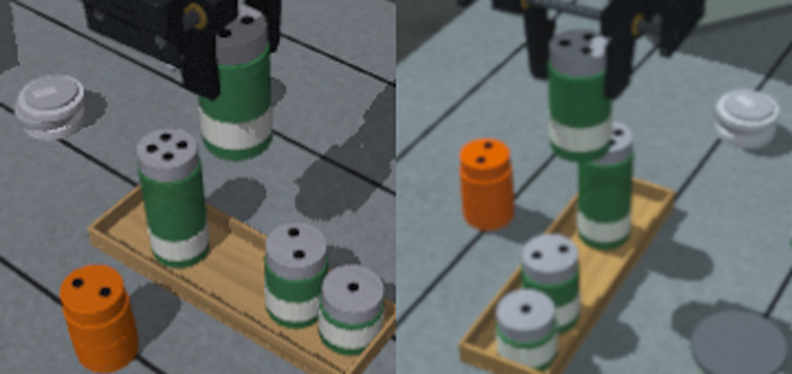

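The crop shows jar three held upright above the gap, with two, four and one standing.

```bash

python3 -m crank '[[[3,12,2],[0.2,0.3,-0.3],-1],[[2,15,1],[0,0,0],-1],[[1,15,0],[0,0,0],-1],[[0,15,0],[0,0,0],-1],[[0,10,0],[0,0,0],-1],[[0,3,0],[0,0,0],-1],[[0,0,0],[0,0,0],-1],[[0,0,0],[0,0,0],-1]]'
python3 - <<'E'
from h import *
c=camera_info('scene'); d=camera_info('side')
print('four',at(c,(120+168/2.2,70+151/2.2),.119),'two',at(c,(120+295/2.2,70+248/2.2),.079),at(d,(170+155/2.2,60+254/2.2),.079))
grab_frame('side')
togo([.6195,-.061,.0827],2.3,0)
E
```

```text
t: 14.43
tool_pos: [0.6207, -0.059, 0.1437]
ee_rot: [0.512, -0.51, 0.489, -0.489]
force: [-0.5, -0.9, -1.9]
gripper_width: 0.0494
four [ 0.62863427 -0.11496516  0.119     ] two [0.61897084 0.00091274 0.079     ] [ 6.12570202e-01 -4.48003260e-04  7.90000000e-02]
rotvec deg tool [-0.17  0.18 -0.07]
grasp now [ 0.6208 -0.059   0.1626] tcp [ 0.6209 -0.059   0.1439] TCP shift tool mm [ 2.  79.9 -1.7] F [ 0.3  0.7 -1.9] w 0.0497 t 14.48
```

```bash

python3 -m crank '[[[0,8,-1],[0,0,0],-1],[[0,12,0],[0,0,0],-1],[[0,12,0],[0,0,0],-1],[[0,12,0],[0,0,0],-1],[[0,8,0],[0,0,0],-1],[[0,4,0],[0,0,0],-1],[[0,0,0],[0,0,0],-1],[[0,0,0],[0,0,0],-1]]'
python3 - <<'E'
from h import *
grab_frame('side')
togo([.6195,-.059,.0827],2.3,0)
E
```

```text
t: 15.15
tool_pos: [0.6207, -0.0589, 0.0827]
ee_rot: [0.512, -0.509, 0.488, -0.49]
force: [0.7, 0.3, -1.3]
gripper_width: 0.0494
rotvec deg tool [-0.26  0.19 -0.08]
grasp now [ 0.6206 -0.0589  0.1016] tcp [ 0.6207 -0.0589  0.0829] TCP shift tool mm [ 0.1 18.8 -1.3] F [-1.   0.5 -1.4] w 0.0495 t 15.2
```

```bash

python3 -m crank '[[[0,5,0],[0,0,0],-1],[[0,5,0],[0,0,0],-1],[[0,3,0],[0,0,0],-1],[[0,1,0],[0,0,0],-1],[[0,0,0],[0,0,0],-1]]'
python3 -m crank '[[[0,2,0],[0,0,0],-1],[[0,1,0],[0,0,0],-1]]'
python3 -c "
from h import *
togo([.6195,-.059,.0827],2.3,0)"
```

```text
t: 15.62
tool_pos: [0.622, -0.059, 0.0689]
ee_rot: [0.513, -0.509, 0.487, -0.49]
force: [-0.5, 1.1, -1.8]
gripper_width: 0.0495
t: 15.78
tool_pos: [0.6223, -0.0591, 0.066]
ee_rot: [0.513, -0.508, 0.487, -0.491]
force: [-0.1, -0.2, -2.2]
gripper_width: 0.0494
rotvec deg tool [-0.46  0.2  -0.06]
grasp now [ 0.6222 -0.0591  0.0847] tcp [ 0.6223 -0.0591  0.066 ] TCP shift tool mm [-0.2  1.9 -2.8] F [-0.1 -0.2 -2.2] w 0.0494 t 15.78
```

```bash

python3 -m crank '[[[0,1.5,0],[0,0,0],-1]]'
python3 -m crank '[[[0,1,0],[0,0,0],-1]]'
python3 -m crank '[[[0,1,0],[0,0,0],-1]]'
```

```text
t: 15.87
tool_pos: [0.6225, -0.059, 0.0646]
ee_rot: [0.513, -0.508, 0.487, -0.491]
force: [-0.6, 0.1, -0.8]
gripper_width: 0.0496
t: 15.95
tool_pos: [0.6226, -0.0592, 0.0639]
ee_rot: [0.513, -0.508, 0.487, -0.491]
force: [-4.4, 1.1, 11.7]
gripper_width: 0.0494
t: 16.03
tool_pos: [0.6226, -0.0592, 0.0638]
ee_rot: [0.513, -0.508, 0.487, -0.491]
force: [-5.9, 1.9, 15.9]
gripper_width: 0.0492
```

The touchdown height matches: the TCP is 3.9 mm above where I picked the jar up. I'll release and retreat.

```bash

python3 -m crank '[[[0,0,0],[0,0,0],-1],[[0,0,0],[0,0,0],-0.2],[[0,0,0],[0,0,0],0.2],[[0,0,0],[0,0,0],0.5],[[0,0,0],[0,0,0],1],[[0,0,0],[0,0,0],1],[[0,0,0],[0,0,0],1],[[0,0,0],[0,0,0],1]]' 15
python3 -m crank '[[[0,-5,0],[0,0,0],1],[[0,-15,0],[0,0,0],1],[[0,-30,0],[0,0,0],1],[[0,-30,0],[0,0,0],1],[[0,-30,0],[0,0,0],1],[[0,-25,0],[0,0,0],1],[[0,-10,0],[0,0,0],1],[[0,0,0],[0,0,0],1],[[0,0,0],[0,0,0],1]]'
python3 - <<'E'
from h import *
grab_frame('side'); togo([.6195,-.059,.2])
ci=camera_info('wrist'); np.save('w7ci.npy',ci,allow_pickle=True); w=grab_frame('wrist')
im=np.hstack([cv2.resize(w[40:300,180:340],(250,406)),cv2.resize(grab_frame('scene')[110:260,140:310],(274,242)).repeat(1,0) if 0 else cv2.resize(grab_frame('scene')[60:260,140:263],(250,406)),cv2.resize(grab_frame('side')[60:260,190:313],(250,406))]); save(im,'c7')
E
```

```text
t: 16.7
tool_pos: [0.6238, -0.0594, 0.0648]
ee_rot: [0.514, -0.508, 0.487, -0.491]
force: [-0.6, -0.4, -0.3]
gripper_width: 0.0842
t: 17.45
tool_pos: [0.6215, -0.0606, 0.2222]
ee_rot: [0.514, -0.507, 0.487, -0.492]
force: [-0.5, 1.0, -0.1]
gripper_width: 0.0883
grasp now [ 0.6212 -0.0606  0.2405] tcp [ 0.6214 -0.0606  0.2218] TCP shift tool mm [-1.6 40.5 -2.1] F [ 0.5 -0.4 -0.7] w 0.0884 t 17.5
```

View pics/c7.png

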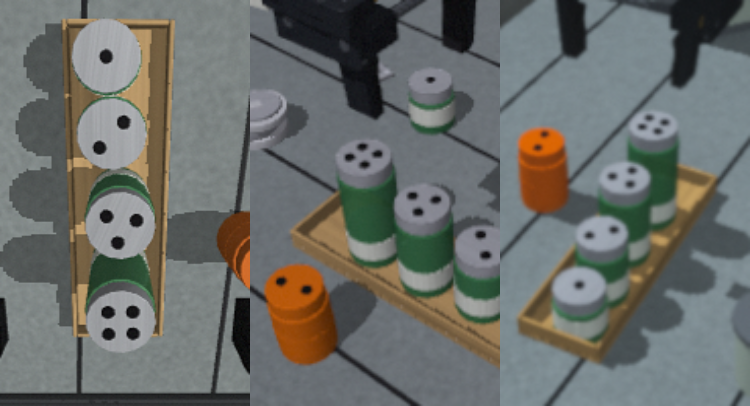

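All four jars stand upright in order in all three views; in the wrist crop two is at (111,133), three at (120,224) and four at (120,320). One numeric check, then I hand in.

```bash
python3 - <<'E'
from h import *
from workcell import job_done
ci=np.load('w7ci.npy',allow_pickle=True).item(); a=np.radians(2.35); P={}
for k,(u,v,z) in dict(two=(111,133,.079),three=(120,224,.099),four=(120,320,.119)).items():
    p=at(ci,(180+u/1.5625,40+v/1.5625),z)[:2]; P[k]=p; d=p-[.621,-.0565]; print(k,p.round(4),'tray x',round(d@[np.cos(a),np.sin(a)],4))
n=np.linalg.norm; D=[n(P['two']-P['four']),n(P['two']-P['three']),n(P['three']-P['four'])]; print(D)
if D[0]>.095 and max(D[1:])<.11: job_done(); print('done')
E
```

```text
two [ 0.6138 -0.0012] tray x -0.0049
three [ 0.622  -0.0583] tray x 0.0009
four [ 0.6243 -0.1188] tray x 0.0007
[np.float64(0.1180573824332152), np.float64(0.05763893849976991), np.float64(0.060578378146913456)]
the job is handed in; nothing more can be done
done
```

I slid the two-dot jar along the tray, with the one-dot jar ahead of it, and set the three-dot jar down in the gap next to the four-dot jar. The job was handed in at about 17.6 s of the allowed 64 s; it reports no verdict.

**Last checks:** The final pictures show all the tray jars upright, with jar three between two and four. The gripper was open and raised clear above them. Measured from the last wrist picture, all within limits:

| Check | Measured | Limit |
|---|---|---|
| Two to four | 118 mm | more than 98 mm on the way, 90 mm at the end |
| Two to three | 58 mm | less than 115 mm |
| Three to four | 61 mm | less than 115 mm |
| Offset from tray centre line | 5 mm or less | 20 mm |

Jar three met the tray floor 3.9 mm above the height it was picked up from, which matches the 4 mm floor. It was released only after contact.

**What did not go as planned:**
- **Jar two grip:** while the fingers closed, the tool drifted about 10 mm up and 7 mm sideways. That left jar two held at about 55 mm of its 75 mm height, higher than advised. I gripped it at 40 N and it stayed upright.
- **Measurement spread:** the cameras disagreed by up to about 6 mm on jar positions.

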